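# Shut and lock the silver scrap box

## Robot

A 6-joint arm with a two-finger parallel gripper is mounted at the origin on the work surface. World frame = base frame: x ahead of the robot, y to its left, z up, the work surface at z = 0. Lengths are in m, angles in rad, forces in N, time in s.
With the tool pointing down it reaches from about 0.3 to 0.75 m from the base axis. Payload 8.5 kg.
Tool frame: the origin (TCP) lies midway between the tips of the shut fingers; the grasp point (between the pads) lies 19 mm behind it; z points along the fingers, y is the line along which they close (so a half turn about z gives the same grasp; the last joint's range is limited). The gripper opens to 88 mm and grips with 3 to 60 N. Pads are 18 mm wide; open, the fingers measure 123 mm over their backs; the gripper's body (75 mm by 187 mm) begins 45 mm behind the grasp point.
Start: joints at [0.958, 0.381, 1.297, -0, 1.464, -0.215], TCP at [0.213, 0.507, 0.239] pointing down, gripper open.
Joint ranges: [-3.11, 3.11], [-0.89, 2.33], [0.22, 2.48], [-1.42, 4.56], [0.17, 2.85], [-2.88, 2.88]. Speed limits (rad/s): [2.39, 2.39, 3.14, 3.14, 3.14, 3.14].

## Interface

Orientations are given as a unit quaternion [w, x, y, z].
In Python, from station import bot gives the robot as it stands.
- The arm moves only by the shell command python3 inch.py [OPENING] [FORCE], which reads ROWS from standard input. ROWS is one flat JSON list of numbers that holds 1 to 20 rows one after another, with no inner brackets; each row has 6 numbers: dx, dy, dz in shares of 0.6 m (1.0 is 0.6 m), then a rotation vector rx, ry, rz in fractions of the full range, 1 being pi rad; each row is the pose to reach, as a shift and turn from the pose commanded when the command began, along the tool's axes at that moment; what a row does not reach only later rows make up. A row lasts 1/12 s, in which the tool goes at most 0.0417 m and 0.125 rad, less where a joint would pass 70% of its speed; a pose out of reach is approached as far as the arm can. OPENING is the opening from 0.0 (shut) to 1.0 (fully open), set as the command begins (- or left out keeps the last). The fingers move at their own pace and stop on an object; FORCE is the grip in N (left out, the last holds). Time passes only in rows, so rows that do not move let the fingers close. It prints the time, the measured TCP pose, the force, the opening and the grip force at its end. Input that does not fit is refused with a message, and nothing moves.
- bot.get_obs(): the state, without advancing time (a new reading comes with each control period).
- bot.grab_frame(name): name is "scene" or "top" or "wrist"; returns the picture (400x640x3 uint8, red, green, blue); there is no depth.
- bot.calibration(name): a dict with "vertical_fov" (degrees; the focal length in pixels is half the picture's height over the tangent of half this angle, whatever the lens; pixels are square), "cx", "cy" (the principal point, pixels), "dist" ([k1, k2, p1, p2, k3] as OpenCV has them; the pictures are not rectified), "view" (4x4, takes a point from world to camera coordinates). Camera axes: x right, y down, z forward; pixel columns grow to the right and rows downward; lengths in m; the calibration is good to about 2 mm. A picture is of the moment at which its call begins: read the wrist's pose just before it. calibration takes no time and is no camera call; for the wrist camera it gives the pose at the moment of the call.
- bot.job_done(): hands the job in; it is judged then, once.
The state is a dict: "t": time; "qpos": joint angles; "joint_vel": joint speeds; "joint_torque": joint torques, N m; "tool_pos": TCP position; "tcp_rot": TCP orientation; "contact_force": force on the tool from outside, world axes, zero at the start; "torque": the same for the moment, N m; "finger_gap": opening from 0.0 (shut) to 1.0 (fully open); "finger_force": force on a finger pad.
Only numpy, scipy, OpenCV 4.12 (cv2) and the standard library are available. Lean on these libraries where they do the work, as an engineer would, in place of code of your own. Each camera call takes 0.05 s, during which the arm holds its last target. There are 200 camera calls.

## Task

Shut the lid of the jeweller's green scrap box and lock it with the red quarter-turn stud: push the sprung stud in where its hidden slot lets it through, turn it clockwise to the stop, and let it spring back up into its locking pocket. Leave the lid shut and locked, and the things around the box where they stand.

Things in the scene. Friction and masses are not known exactly. Their poses are not given: they have to be found in the camera images.
- box: green steel scrap box, fixed to the bench, 200 (x) x 240 (y) x 100 mm high, walls 6 mm; origin at the centre of its underside, z up, the lid's hinge runs along its +x top edge, the free edge is on its -x side (towards the robot).
- lid (a joint): angle of the lid (rad): 0 = shut flat on the box, positive = opened upward about the hinge on the box's +x edge, limit 1.2; starts at 0.35 to 0.8. A friction hinge: the lid stays where it is left and is pushed shut from above with about 2 to 5 N near its free edge. The lid is a flat plate 205 x 240 mm, 5 mm thick, about 0.45 kg.
- box_hinge (a point): middle of the hinge line, at the box's +x top edge, 100 mm above the bench (lid's underside when shut); the hinge line runs along its y axis, same axes as the box.
- lid_pad_left (a point): bare point on the lid's upper face, 80 mm to the +y side of the stud, 160 mm from the hinge line and 5 mm above the lid's underside; a good place to push the lid shut. Its axes turn with the lid: z out of the upper face, x from free edge to hinge.
- lid_pad_right (a point): the same on the -y side of the stud.
- stud_bar (a point): centre of the stud's red grip bar: 36 mm long (point x), 10 mm thick (y), 22 mm high (z, out of the lid). The bar stands on a round steel flange 44 mm in diameter, 4 mm thick. The stud sits on the lid's centre line, 160 mm from the hinge. Stud fully out: this point is 28 mm above the lid's upper face, the bar's top 39 mm.
- stud_flange (a point): point on the stud's axis on the upper face of the steel flange, 11 mm below stud_bar, 17 mm above the lid's upper face with the stud out. Fingers astride the bar can press on the flange.
- stud_push (a joint): how far the stud is pushed in (m): 0 = sprung fully out, 0.0115 = bottom stop; spring 2 N at 0, 10 N at the bottom. Lid shut: off the slot the stud's cross pins land on the hidden catch at 0.002 and it goes no further; over the slot it goes to the bottom. Held beyond 0.010 it can be turned. Let go: locked it rests at about 0.007, in mid-turn at 0.010, over the slot at 0.
- stud_turn (a joint): angle of the stud (rad), positive clockwise seen from above; 0 = bar along the box's x axis, pointing at the white mark. Limits -0.65 to 2.2; turns freely while out; starts at -0.5 to 0.5. Locked it is 1.40 rad (80 deg) past the middle of the slot; a stop lies 0.05 to 0.1 rad beyond. Pushed in, it cannot turn anticlockwise from the slot.
- beaker: bystander, loose: small glass, 52 mm wide, 75 mm high, beside the box; origin at the centre of its underside.
- tin: bystander, loose: round aluminium tin, 72 mm wide, 28 mm high; origin at the centre of its underside.
- charcoal: bystander, loose: black soldering block, 90 x 55 x 30 mm; origin at the centre of its underside.
- file: bystander, loose: hand file lying along its x axis, 220 mm long, 22 mm high; wooden handle to -x; origin below the joint of handle and blade.
- mark_slot (a point): white mark on the lid's upper face, a 20 x 5 mm bar 38 mm from the stud's axis on the hinge side: roughly where the stud's bar points when over the slot. The slot of the catch below is set crooked: it lies anywhere from -0.45 to 0.45 rad (stud_turn) about this mark, differently each time, and lets the stud in within about 0.11 rad either side of its middle.
- mark_locked (a point): red mark on the lid's upper face, a 5 x 20 mm bar 38 mm from the stud's axis on the -y side: roughly (within 0.65 rad) where the stud's bar points when locked.

How it is judged:
At the end, for the whole second after the job is handed in: The lid is shut (within 0.025 rad); the stud is turned past 0.8 rad and, with nothing touching it, rests sprung back up in its locking pocket: pushed in between 5.5 and 8.5 mm, not turning (value of joint lid below 0.025 rad and value of joint stud_push between 0.0055 and 0.0085 m and value of joint stud_turn above 0.8 rad and velocity of joint stud_turn between -0.1 and 0.1 rad/s).
It fails at once if a bystander (beaker, tin, soldering block or file) is pushed more than 30 mm or the beaker tipped over (distance of any of beaker, tin, charcoal, file from where it was at the start of the episode above 0.03 m or angle between beaker's own z axis and vertical above 0.5 rad).
It also fails if it takes over 61 s, if anything falls off the work surface, if the arm or the gripper's body presses on something with over 40 N, if the wrist force passes 120 N, or if a joint passes its speed limit or range.

## Working session

There is one attempt and no reset: what is moved stays moved. The work goes in short steps, Python scripts to look and compute and a shell command to move; the robot and the scene stay as the last step left them, time stands still between calls to the robot, and variables do not carry over. Pictures are saved under pics/ and viewed, at most 10 in all, crops included, and the job is handed in when it is done.

```bash
ls; mkdir -p pics; python3 - <<'E'
from station import bot
import cv2,numpy as np
o=bot.get_obs();print({k:np.round(v,3).tolist() for k,v in o.items()})
a=bot.grab_frame("scene");b=bot.grab_frame("top")
np.save("scene0.npy",a);np.save("top0.npy",b)
for n,i in(("scene",a),("top",b)):
    cv2.imwrite(f"pics/{n}0.png",i[...,::-1]);c=bot.calibration(n);print({k:np.round(v,4).tolist() for k,v in c.items()})
E
```

```text
inch.py
pics
station.py
{'t': 0.0, 'qpos': [0.958, 0.381, 1.298, -0.0, 1.464, -0.215], 'joint_vel': [0.0, 0.0, 0.002, 0.001, 0.001, -0.0], 'joint_torque': [0.0, -43.793, -22.456, 0.071, 0.035, -0.0], 'tool_pos': [0.213, 0.507, 0.238], 'tcp_rot': [-0.0, 0.198, 0.98, -0.001], 'contact_force': [-0.521, -0.663, 0.313], 'torque': [-0.013, -0.04, 0.004], 'finger_force': 0.0, 'finger_gap': 0.999}
{'vertical_fov': 57.1375, 'cx': 321.0487, 'cy': 195.7766, 'dist': [-0.0433, 0.0, 0.0, 0.0, 0.0], 'view': [[0.753, 0.658, 0.0049, -0.5009], [0.365, -0.4114, -0.8351, -0.0998], [-0.5475, 0.6306, -0.55, 1.143], [0.0, 0.0, 0.0, 1.0]]}
{'vertical_fov': 55.8223, 'cx': 319.9472, 'cy': 202.0127, 'dist': [-0.0884, 0.0, 0.0, 0.0, 0.0], 'view': [[-0.1013, -0.9949, -0.0001, 0.1214], [-0.9714, 0.099, -0.2158, 0.6221], [0.2147, -0.0217, -0.9764, 0.9073], [0.0, 0.0, 0.0, 1.0]]}
```

View pics/scene0.png

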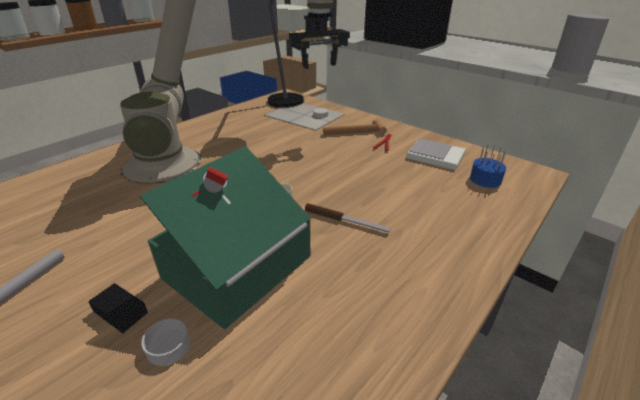

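View pics/top0.png

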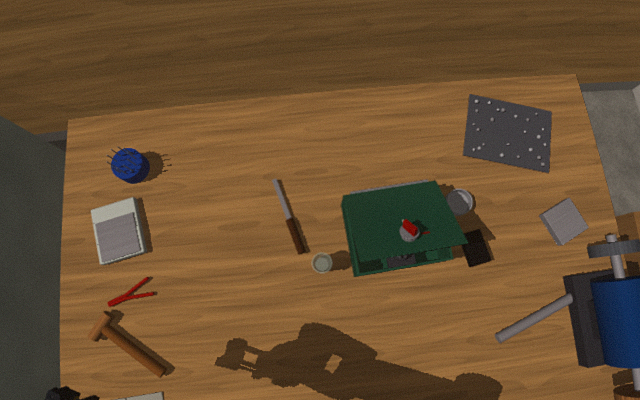

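The scene view shows the lid open, with the red bar at (216,176) and the white mark at (226,199). In the top view the stud is at (410,228), the beaker (322,263), the tin (460,201), the charcoal (477,248) and the file (290,215). I'll enlarge both.

```bash
python3 - <<'E'
import cv2,numpy as np
a=np.load("scene0.npy")[140:330,130:330,::-1];b=np.load("top0.npy")[170:290,330:490,::-1]
a=cv2.convertScaleAbs(a,alpha=1.8);b=cv2.convertScaleAbs(b,alpha=2.2)
A=cv2.resize(a,(400,380),interpolation=cv2.INTER_CUBIC);B=cv2.resize(b,(800,600),interpolation=cv2.INTER_CUBIC)
A=cv2.resize(a,(600,570),interpolation=cv2.INTER_CUBIC)
cv2.imwrite("pics/a.png",A);cv2.imwrite("pics/b.png",B)
E
```

```text
(no output)
```

View pics/a.png

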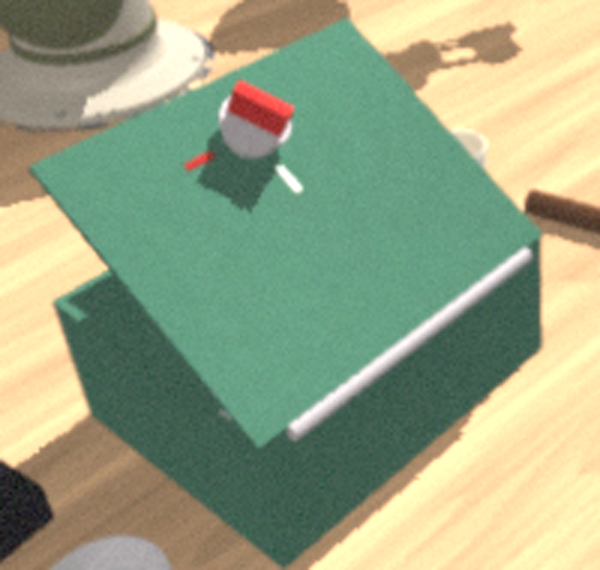

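View pics/b.png

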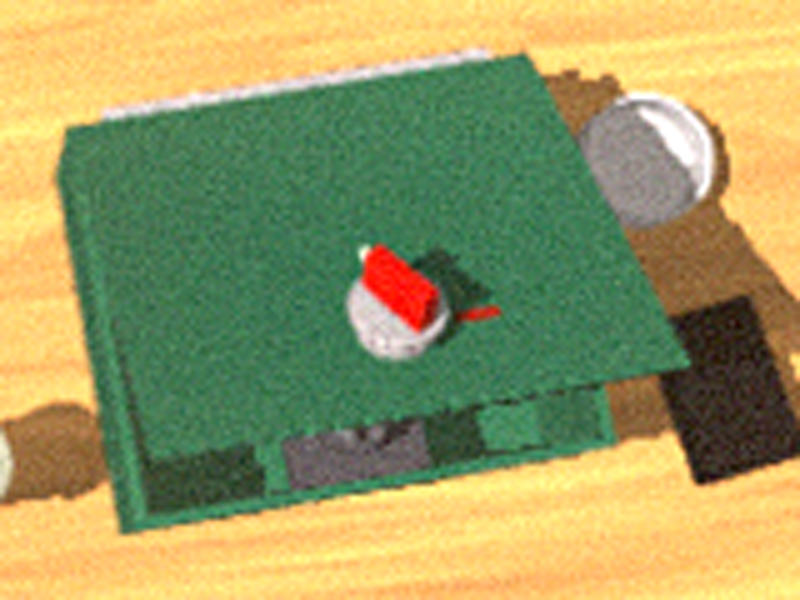

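The enlargements show the lid corners, the stud with its bar turned away from the white mark, and the box's front rim corners. I'll triangulate these.

```bash
cat >h.py <<'E'
import cv2,numpy as np
from station import bot
def ray(c,uv):
    f=200/np.tan(np.radians(c["vertical_fov"])/2)
    K=np.array([[f,0,c["cx"]],[0,f,c["cy"]],[0,0,1]])
    p=cv2.undistortPoints(np.array([[uv]],float),K,np.array(c["dist"],float))[0,0]
    V=np.array(c["view"]);d=V[:3,:3].T@np.array([*p,1]);return -V[:3,:3].T@V[:3,3],d/np.linalg.norm(d)
def plane(c,uv,z):
    o,d=ray(c,uv);return o+d*(z-o[2])/d[2]
def tri(c1,u1,c2,u2):
    o1,d1=ray(c1,u1);o2,d2=ray(c2,u2)
    s=np.linalg.lstsq(np.array([d1,-d2]).T,o2-o1,rcond=None)[0]
    p,q=o1+s[0]*d1,o2+s[1]*d2;return (p+q)/2,np.linalg.norm(p-q)
E
python3 - <<'E'
from h import *
S=bot.calibration("scene");T=bot.calibration("top")
s=lambda u:(130+(u[0]+.5)/3-.5,140+(u[1]+.5)/3-.5); t=lambda u:(330+(u[0]+.5)/5-.5,170+(u[1]+.5)/5-.5)
P={}
for n,a,b in [("freeL",(347,18),(145,452)),("freeR",(32,170),(690,363)),("hinL",(540,235),(68,130)),("hinR",(262,445),(525,55)),("barTopA",(240,87),(375,250)),("barTopB",(290,113),(435,297)),("redmark",(199,161),(482,314))]:
    p,e=tri(S,s(a),T,t(b));P[n]=p;print(n,p.round(4),round(e,4))
for n,b,z in [("rimL",(122,532),.1),("rimR",(615,440),.1)]: P[n]=plane(T,t(b),z);print(n,P[n].round(4))
print("w",np.linalg.norm(P["freeL"]-P["freeR"]),np.linalg.norm(P["hinL"]-P["hinR"]),"d",np.linalg.norm(P["freeL"]-P["hinL"]),np.linalg.norm(P["freeR"]-P["hinR"]),"rim",np.linalg.norm(P["rimL"]-P["rimR"]))
for n,u,z in [("beaker",(322,263),.07),("tin",(460,201),.028),("char",(477,248),.03)]: print(n,plane(T,u,z).round(3))
E
```

```text
freeL [ 0.4643 -0.0093  0.2135] 0.0037
freeR [ 0.4784 -0.2488  0.2111] 0.0016
hinL [ 6.339e-01 -5.000e-04  1.042e-01] 0.0009
hinR [ 0.6494 -0.2358  0.1046] 0.0016
barTopA [ 0.5315 -0.1255  0.2322] 0.0275
barTopB [ 0.5277 -0.1277  0.2141] 0.0326
redmark [ 0.5117 -0.1665  0.1914] 0.0017
rimL [ 0.4348 -0.0045  0.1   ]
rimR [ 0.4526 -0.2505  0.1   ]
w 0.2399022143724809 0.23581169401779345 d 0.2019412989079778 0.20191832751959152 rim 0.24670867137095118
beaker [0.475 0.068 0.07 ]
tin [ 0.604 -0.323  0.028]
char [ 0.473 -0.346  0.03 ]
```

```bash
cat >>h.py <<'E'
from scipy.spatial.transform import Rotation as R
def tool(): 
    o=bot.get_obs();q=o["tcp_rot"];return np.array(o["tool_pos"]),R.from_quat([q[1],q[2],q[3],q[0]])
def delta(p):
    t,r=tool();return (r.inv().apply(np.array(p)-t)).round(4)
def yawy():
    y=tool()[1].as_matrix()[:,1];return np.arctan2(y[1],y[0])
E
python3 - <<'E'
from h import *
S=bot.calibration("scene");T=bot.calibration("top")
s=lambda u:(130+(u[0]+.5)/3-.5,140+(u[1]+.5)/3-.5); t=lambda u:(330+(u[0]+.5)/5-.5,170+(u[1]+.5)/5-.5)
a,e1=tri(S,s((240,87)),T,t((435,297)));b,e2=tri(S,s((290,113)),T,t((375,250)));print(a,b,e1,e2,np.linalg.norm(a-b))
fl=np.array([.4643,-.0093,.2135]);fr=np.array([.4784,-.2488,.2111]);hl=np.array([.6339,-.0005,.1042]);hr=np.array([.6494,-.2358,.1046])
ex=(hl+hr-fl-fr);ex/=np.linalg.norm(ex);ey=(fl+hl-fr-hr);ey/=np.linalg.norm(ey)
print("lid",np.arcsin(-ex[2]),"turn(cw+)",np.arctan2(-(b-a)@ey,(b-a)@ex))
h=(hl+hr)/2;pad=h-.16*ex+.08*ey;print("pad",pad,"yaw",np.arctan2(-ey[0],ey[1]))
print("above pad",delta(pad+[0,0,.05]),yawy())
E
```

```text
[ 0.51727495 -0.13511768  0.23067016] [ 0.54153186 -0.11774507  0.2146276 ] 0.0036039368205639938 0.0006060807611841588 0.03387579237259633
lid 0.5638272398987534 turn(cw+) -0.4841481679222427
pad [ 0.50171395 -0.04694369  0.19024432] yaw 0.06226146183822905
above pad [-0.4808 -0.3987 -0.0017] 1.1729585700341338
```

The rows are not in the units I measure in: shifts go in shares of 0.6 m and turns go in shares of pi rad. I convert before sending: -0.48 m / 0.6 = -0.8, -0.4 m / 0.6 = -0.6667, -0.46 rad / 3.1416 = -0.1464.

```bash
echo '[-0.8,-0.6667,-0.0083,0,0,-0.1464,-0.8,-0.6667,-0.0083,0,0,-0.1464,-0.8,-0.6667,-0.0083,0,0,-0.1464,-0.8,-0.6667,-0.0083,0,0,-0.1464,-0.8,-0.6667,-0.0083,0,0,-0.1464,-0.8,-0.6667,-0.0083,0,0,-0.1464,-0.8,-0.6667,-0.0083,0,0,-0.1464,-0.8,-0.6667,-0.0083,0,0,-0.1464,-0.8,-0.6667,-0.0083,0,0,-0.1464,-0.8,-0.6667,-0.0083,0,0,-0.1464,-0.8,-0.6667,-0.0083,0,0,-0.1464,-0.8,-0.6667,-0.0083,0,0,-0.1464,-0.8,-0.6667,-0.0083,0,0,-0.1464,-0.8,-0.6667,-0.0083,0,0,-0.1464,-0.8,-0.6667,-0.0083,0,0,-0.1464,-0.8,-0.6667,-0.0083,0,0,-0.1464,-0.8,-0.6667,-0.0083,0,0,-0.1464,-0.8,-0.6667,-0.0083,0,0,-0.1464]' | python3 inch.py 0 20; python3 -c "
from h import *
print(yawy(),bot.get_obs()['qpos'])"
```

```text
t: 1.6
tool_pos: [0.5003, -0.0476, 0.2432]
tcp_rot: [-0.001, -0.031, 1.0, 0.0]
contact_force: [0.7, 0.8, -0.1]
finger_gap: 0.004
finger_force: 0.0
1.631822620875305 [-3.30929608e-01  2.94565530e-01  1.41575236e+00  3.43464446e-04
  1.43283335e+00 -1.96280032e+00]
```

In the tool's units: 0.133 m / 0.6 = 0.2217, 0.12 m / 0.6 = 0.2.

```bash
echo '[0,0,0.05,0,0,0,0,0,0.0833,0,0,0,0.0083,0,0.1083,0,0,0,0.0167,0,0.1333,0,0,0,0.025,0,0.1583,0,0,0,0.03,0,0.1833,0,0,0,0.0333,0,0.2,0,0,0,0.0333,0,0.2083,0,0,0,0.0333,0,0.2167,0,0,0,0.0333,0,0.2217,0,0,0,0.0333,0,0.2217,0,0,0]' | python3 inch.py
```

```text
t: 2.52
tool_pos: [0.4806, -0.0484, 0.1107]
tcp_rot: [-0.0, -0.031, 1.0, 0.0]
contact_force: [-0.8, -0.8, -1.1]
finger_gap: 0.009
finger_force: 0.0
```

In the tool's units: 0.007 m / 0.6 = 0.0117, 0.006 m / 0.6 = 0.01.

```bash
echo '[0,0,0.005,0,0,0,0,0,0.0083,0,0,0,0,0,0.01,0,0,0,0,0,0.0117,0,0,0,0,0,0.0117,0,0,0]' | python3 inch.py; python3 - <<'E'
from h import *
a=bot.grab_frame("scene");np.save("scene1.npy",a);b=bot.grab_frame("top")
i=cv2.convertScaleAbs(np.hstack([cv2.resize(a[130:330,120:320],(400,400)),cv2.resize(b[160:310,320:470],(400,400))])[...,::-1],alpha=1.8)
cv2.imwrite("pics/c.png",i)
E
```

```text
t: 2.93
tool_pos: [0.4808, -0.0489, 0.1053]
tcp_rot: [0.001, -0.031, 1.0, -0.0]
contact_force: [-5.6, 1.3, 17.3]
finger_gap: 0.002
finger_force: 8.7
```

View pics/c.png

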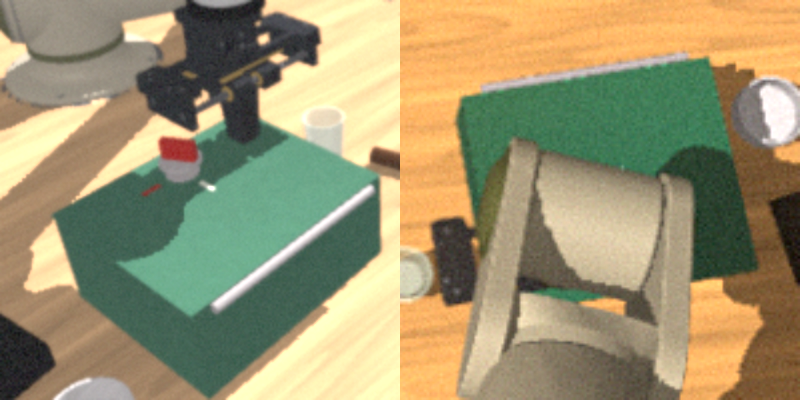

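The lid is shut, with the stud standing at crop (178,160) and nothing disturbed. Next I raise the arm and look with the wrist camera from two places.

In the tool's units: -0.12 m / 0.6 = -0.2, -0.08 m / 0.6 = -0.1333.

```bash
echo '[0,0,-0.0667,0,0,0,0,0,-0.1333,0,0,0,0,0,-0.2,0,0,0,0,0,-0.2,0,0,0,0,0,-0.2,0,0,0]' | python3 inch.py 0.5 20; python3 - <<'E'
from h import *
c=bot.calibration("wrist");a=bot.grab_frame("wrist");np.savez("w1.npz",a=a,**{k:np.array(v) for k,v in c.items()})
cv2.imwrite("pics/w1.png",a[...,::-1])
print(delta([.482,-.127,.225]))
E
echo '[0,-0.0667,0,0,0,0,0,-0.13,0,0,0,0,0,-0.13,0,0,0,0,0,-0.13,0,0,0,0]' | python3 inch.py; python3 - <<'E'
from h import *
c=bot.calibration("wrist");a=bot.grab_frame("wrist");np.savez("w2.npz",a=a,**{k:np.array(v) for k,v in c.items()})
b=np.load("w1.npz")["a"]
cv2.imwrite("pics/w.png",np.vstack([b[:,:,::-1],a[...,::-1]])[:, :][::1,::1][:800] if 0 else cv2.resize(np.vstack([b,a])[...,::-1],(480,600)))
def red(im,lo=40):
    h=cv2.cvtColor(im,cv2.COLOR_RGB2HSV);m=(((h[...,0]<8)|(h[...,0]>172))&(h[...,1]>150)&(h[...,2]>40)).astype(np.uint8)
    n,l,s,ce=cv2.connectedComponentsWithStats(m)
    return [(s[i].tolist(),ce[i].round(1).tolist(),np.round(cv2.minAreaRect(np.argwhere(l==i)[:,::-1].astype(np.float32)),1) if 0 else cv2.minAreaRect(np.argwhere(l==i)[:,::-1].astype(np.float32))) for i in range(1,n) if s[i][4]>40]
print(*red(b),sep="\n");print();print(*red(a),sep="\n")
E
```

```text
t: 3.45
tool_pos: [0.4813, -0.0491, 0.2255]
tcp_rot: [0.002, -0.031, 1.0, -0.001]
contact_force: [-0.0, -0.1, -0.7]
finger_gap: 0.357
finger_force: 0.0
[ 0.0034 -0.078  -0.0012]
t: 3.83
tool_pos: [0.485, -0.1279, 0.2218]
tcp_rot: [-0.002, -0.03, 1.0, 0.001]
contact_force: [-0.2, 1.0, -0.3]
finger_gap: 0.499
finger_force: 0.0
([187, 177, 58, 46, 938], [223.7, 198.2], ((219.66334533691406, 194.0325927734375), (59.33523941040039, 32.90044403076172), 34.902496337890625))

([303, 180, 30, 47, 656], [317.8, 202.9], ((317.8345031738281, 203.12435913085938), (46.65546798706055, 14.827749252319336), 61.821407318115234))
([268, 191, 21, 6, 103], [278.0, 193.1], ((278.0, 193.5), (5.0, 20.0), 90.0))
```

View pics/w.png

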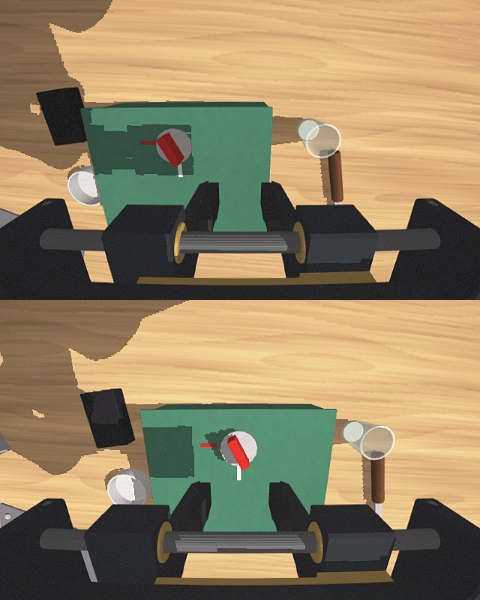

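The wrist views show the shut lid. In w2 the bar is at (318,203), tilted against the white mark below it, with the red mark at (278,193). Now triangulate.

```bash
python3 - <<'E'
from h import *
P=[]
for f in("w1.npz","w2.npz"):
    z=dict(np.load(f));h=cv2.cvtColor(z["a"],cv2.COLOR_RGB2HSV)
    m=(((h[...,0]<8)|(h[...,0]>172))&(h[...,1]>150)&(h[...,2]>40)).astype(np.uint8);m=cv2.morphologyEx(m,cv2.MORPH_OPEN,np.ones((9,9)))
    l=np.argwhere(m)[:,::-1].astype(np.float32);r=cv2.minAreaRect(l)
    q=cv2.boxPoints(r);d=[np.linalg.norm(q[0]-q[1]),np.linalg.norm(q[1]-q[2])]
    e=[(q[0]+q[3])/2,(q[1]+q[2])/2] if d[0]>d[1] else [(q[0]+q[1])/2,(q[2]+q[3])/2]
    e.sort(key=lambda p:p[1])
    w=((h[...,1]<60)&(h[...,2]>190)).astype(np.uint8);n,_,s,ce=cv2.connectedComponentsWithStats(w)
    W=[(ce[i],s[i][4]) for i in range(1,n) if 30<s[i][4]<400 and np.linalg.norm(ce[i]-r[0])<70]
    print(r,e,W);P.append((z,e,np.array(r[0]),W))
(z1,e1,c1,W1),(z2,e2,c2,W2)=P
print("bar",tri(z1,c1,z2,c2));A=tri(z1,e1[0],z2,e2[0]);B=tri(z1,e1[1],z2,e2[1]);print(A,B)
a,b=[plane(z2,e,.144) for e in e2];d=b-a;psi=np.arctan2(d[1],d[0]);print("bar z=.144",a,b,(a+b)/2,np.linalg.norm(d),"yaw",psi,"turn",.0625-psi)
if W1 and W2: w=tri(z1,W1[0][0],z2,W2[0][0]);print("white",w)
print("tool",tool()[0],yawy())
E
```

```text
((227.38458251953125, 199.57691955566406), (43.543968200683594, 19.969207763671875), 56.3099365234375) [array([215.30766, 181.46153], dtype=float32), array([239.4615, 217.6923], dtype=float32)] []
((317.81964111328125, 203.09661865234375), (46.592506408691406, 14.827749252319336), 61.821407318115234) [array([306.81866, 182.56143], dtype=float32), array([328.82062, 223.6318 ], dtype=float32)] [(array([316.9826087 , 227.94782609]), np.int32(115))]
bar (array([ 0.48252521, -0.12908327,  0.13337751]), np.float64(0.0001276728200758101))
(array([ 0.46626524, -0.13924427,  0.13208485]), np.float64(0.0016758410439641769)) (array([ 0.49906212, -0.11856571,  0.13533703]), np.float64(0.002025216432009026))
bar z=.144 [ 0.46222992 -0.1389707   0.144     ] [ 0.49652859 -0.11905863  0.144     ] [ 0.47937926 -0.12901466  0.144     ] 0.0396596691635077 yaw 0.5259945134240215 turn -0.4634945134240215
tool [ 0.48495244 -0.12680536  0.22216507] 1.6315841604748804
```

In the tool's units: 0.097 m / 0.6 = 0.1617, -0.0025 m / 0.6 = -0.0042, -0.47 rad / 3.1416 = -0.1496.

```bash
echo '[0.0042,-0.0042,0,0,0,-0.0382,0.0042,-0.0042,0.0333,0,0,-0.0764,0.0042,-0.0042,0.0667,0,0,-0.1146,0.0042,-0.0042,0.1,0,0,-0.1496,0.0042,-0.0042,0.1333,0,0,-0.1496,0.0042,-0.0042,0.15,0,0,-0.1496,0.0042,-0.0042,0.1617,0,0,-0.1496,0.0042,-0.0042,0.1617,0,0,-0.1496]' | python3 inch.py && echo '[0,0,0,0,0,0,0,0,0,0,0,0,0,0,0,0,0,0,0,0,0,0,0,0,0,0,0,0,0,0,0,0,0,0,0,0]' | python3 inch.py 0 15; python3 -c "
from h import *
print(yawy(),delta([.4825,-.129,.122]))"
```

```text
t: 4.55
tool_pos: [0.4825, -0.1282, 0.1253]
tcp_rot: [-0.001, -0.263, 0.965, 0.001]
contact_force: [-0.8, -0.0, 0.7]
finger_gap: 0.498
finger_force: 0.0
t: 5.05
tool_pos: [0.483, -0.129, 0.1269]
tcp_rot: [0.0, -0.263, 0.965, 0.0]
contact_force: [0.3, 1.8, 0.8]
finger_gap: 0.113
finger_force: 15.0
2.102856443284145 [0.0004 0.0003 0.0049]
```

In the tool's units: 0.007 m / 0.6 = 0.0117, 0.006 m / 0.6 = 0.01.

```bash
echo '[0,0,0.0033,0,0,0,0,0,0.0067,0,0,0,0,0,0.01,0,0,0,0,0,0.0117,0,0,0,0,0,0.0117,0,0,0,0,0,0.0117,0,0,0]' | python3 inch.py
```

```text
t: 5.55
tool_pos: [0.4834, -0.1289, 0.1213]
tcp_rot: [0.001, -0.263, 0.965, -0.0]
contact_force: [-4.0, 6.7, 19.0]
finger_gap: 0.112
finger_force: 15.0
```

In the tool's units: 0.1 rad / 3.1416 = 0.0318.

```bash
for i in 1; do echo '[0,0,0,0,0,0.0127,0,0,0,0,0,0.0255,0,0,0,0,0,0.0318,0,0,0,0,0,0.0318]' | python3 inch.py; done; python3 -c "
from h import *
o=bot.get_obs();print(yawy(),o['torque'])"
```

```text
t: 5.88
tool_pos: [0.4835, -0.1291, 0.1213]
tcp_rot: [0.001, -0.214, 0.977, -0.0]
contact_force: [-4.8, 5.8, 18.2]
finger_gap: 0.114
finger_force: 15.0
2.001867908752002 [ 1.10892768  0.6870776  -0.07637246]
```

In the tool's units: 0.1 rad / 3.1416 = 0.0318.

```bash
echo '[0,0,0,0,0,0.0127,0,0,0,0,0,0.0255,0,0,0,0,0,0.0318,0,0,0,0,0,0.0318]' | python3 inch.py;  python3 -c "
from h import *
o=bot.get_obs();print(yawy(),o['torque'])"
```

```text
t: 6.22
tool_pos: [0.4835, -0.1292, 0.1213]
tcp_rot: [0.001, -0.165, 0.986, -0.0]
contact_force: [-3.4, 5.4, 18.2]
finger_gap: 0.114
finger_force: 15.0
1.9020226056634444 [1.02128671 0.72095486 0.00137826]
```

In the tool's units: 0.1 rad / 3.1416 = 0.0318.

```bash
echo '[0,0,0,0,0,0.0127,0,0,0,0,0,0.0255,0,0,0,0,0,0.0318,0,0,0,0,0,0.0318]' | python3 inch.py
```

```text
t: 6.55
tool_pos: [0.4835, -0.1292, 0.1212]
tcp_rot: [0.001, -0.115, 0.993, -0.0]
contact_force: [-3.8, 4.4, 15.6]
finger_gap: 0.115
finger_force: 15.0
```

In the tool's units: 0.1 rad / 3.1416 = 0.0318.

```bash
echo '[0,0,0,0,0,0.0127,0,0,0,0,0,0.0255,0,0,0,0,0,0.0318,0,0,0,0,0,0.0318]' | python3 inch.py
```

```text
t: 6.88
tool_pos: [0.4835, -0.1293, 0.1204]
tcp_rot: [0.001, -0.065, 0.998, -0.0]
contact_force: [-0.8, 2.9, 7.6]
finger_gap: 0.115
finger_force: 15.0
```

In the tool's units: 0.1 rad / 3.1416 = 0.0318.

```bash
echo '[0,0,0,0,0,0.0127,0,0,0,0,0,0.0255,0,0,0,0,0,0.0318,0,0,0,0,0,0.0318]' | python3 inch.py
```

```text
t: 7.22
tool_pos: [0.4834, -0.1294, 0.12]
tcp_rot: [0.0, -0.016, 1.0, -0.0]
contact_force: [-0.5, 2.9, 4.4]
finger_gap: 0.108
finger_force: 15.0
```

In the tool's units: 0.007 m / 0.6 = 0.0117, 0.006 m / 0.6 = 0.01.

```bash
echo '[0,0,0.0033,0,0,0,0,0,0.0067,0,0,0,0,0,0.01,0,0,0,0,0,0.0117,0,0,0,0,0,0.0117,0,0,0]' | python3 inch.py
```

```text
t: 7.63
tool_pos: [0.4835, -0.1295, 0.1131]
tcp_rot: [0.001, -0.017, 1.0, -0.0]
contact_force: [-0.7, 3.1, 8.3]
finger_gap: 0.111
finger_force: 15.0
```

In the tool's units: 0.004 m / 0.6 = 0.0067, 0.003 m / 0.6 = 0.005.

```bash
echo '[0,0,0.0033,0,0,0,0,0,0.005,0,0,0,0,0,0.0067,0,0,0,0,0,0.0067,0,0,0,0,0,0.0067,0,0,0]' | python3 inch.py
```

```text
t: 8.05
tool_pos: [0.4839, -0.1295, 0.1106]
tcp_rot: [0.002, -0.017, 1.0, -0.001]
contact_force: [-3.9, 5.0, 21.2]
finger_gap: 0.113
finger_force: 18.1
```

In the tool's units: 1.2 rad / 3.1416 = 0.382.

```bash
echo '[0,0,0,0,0,0.0318,0,0,0,0,0,0.0637,0,0,0,0,0,0.0955,0,0,0,0,0,0.1273,0,0,0,0,0,0.1592,0,0,0,0,0,0.191,0,0,0,0,0,0.2228,0,0,0,0,0,0.2546,0,0,0,0,0,0.2865,0,0,0,0,0,0.3183,0,0,0,0,0,0.3501,0,0,0,0,0,0.382,0,0,0,0,0,0.382]' | python3 inch.py - 25; python3 -c "
from h import *
o=bot.get_obs();print(yawy(),o['torque'])"
```

```text
t: 9.13
tool_pos: [0.483, -0.1309, 0.1106]
tcp_rot: [0.001, 0.553, 0.833, -0.001]
contact_force: [-8.7, -3.3, 22.6]
finger_gap: 0.112
finger_force: 26.5
0.39917404836488163 [-0.68400779  1.64765971 -0.00789506]
```

In the tool's units: 0.18 rad / 3.1416 = 0.0573.

```bash
echo '[0,0,0,0,0,0.0159,0,0,0,0,0,0.0318,0,0,0,0,0,0.0477,0,0,0,0,0,0.0573,0,0,0,0,0,0.0573]' | python3 inch.py; python3 -c "
from h import *
o=bot.get_obs();print(yawy(),o['torque'])"
```

```text
t: 9.55
tool_pos: [0.4828, -0.1309, 0.1106]
tcp_rot: [0.001, 0.624, 0.781, -0.001]
contact_force: [-9.8, -4.2, 22.8]
finger_gap: 0.115
finger_force: 26.5
0.22290042229676113 [-0.75382185  1.86438728  0.02320395]
```

In the tool's units: 0.06 rad / 3.1416 = 0.0191.

```bash
echo '[0,0,0,0,0,0.0095,0,0,0,0,0,0.0191,0,0,0,0,0,0.0191]' | python3 inch.py; python3 -c "
from h import *
o=bot.get_obs();print(yawy(),o['torque'])"
```

```text
t: 9.8
tool_pos: [0.4827, -0.131, 0.1106]
tcp_rot: [0.001, 0.647, 0.762, -0.002]
contact_force: [-10.6, -4.2, 23.6]
finger_gap: 0.112
finger_force: 26.3
0.16298273327243099 [-0.81514674  1.96209912  0.06930231]
```

In the tool's units: 0.05 rad / 3.1416 = 0.0159.

```bash
echo '[0,0,0,0,0,0.0095,0,0,0,0,0,0.0159,0,0,0,0,0,0.0159]' | python3 inch.py; python3 -c "
from h import *
o=bot.get_obs();print(yawy(),o['torque'])"
```

```text
t: 10.05
tool_pos: [0.4826, -0.1309, 0.1106]
tcp_rot: [0.001, 0.666, 0.746, -0.002]
contact_force: [-11.1, -4.4, 24.0]
finger_gap: 0.115
finger_force: 26.6
0.11355074880255549 [-0.80308995  2.06172698  0.01200892]
```

In the tool's units: 0.05 rad / 3.1416 = 0.0159.

```bash
echo '[0,0,0,0,0,0.0095,0,0,0,0,0,0.0159,0,0,0,0,0,0.0159]' | python3 inch.py; python3 -c "
from h import *
o=bot.get_obs();print(yawy(),o['torque'])"
```

```text
t: 10.3
tool_pos: [0.4825, -0.131, 0.1106]
tcp_rot: [0.001, 0.684, 0.729, -0.002]
contact_force: [-11.8, -4.4, 23.9]
finger_gap: 0.11
finger_force: 26.5
0.06362791796416281 [-0.84508003  2.16938106  0.06980244]
```

In the tool's units: 0.06 rad / 3.1416 = 0.0191.

```bash
echo '[0,0,0,0,0,0.0095,0,0,0,0,0,0.0191,0,0,0,0,0,0.0191]' | python3 inch.py; python3 -c "
from h import *
o=bot.get_obs();print(yawy(),o['torque'])"
```

```text
t: 10.55
tool_pos: [0.4825, -0.1309, 0.1106]
tcp_rot: [0.001, 0.706, 0.708, -0.002]
contact_force: [-11.8, -4.7, 23.5]
finger_gap: 0.108
finger_force: 29.7
0.0038457809596493275 [-0.76535491  2.12628892  0.33083729]
```

In the tool's units: 0.06 rad / 3.1416 = 0.0191.

```bash
echo '[0,0,0,0,0,0.0095,0,0,0,0,0,0.0191,0,0,0,0,0,0.0191]' | python3 inch.py; python3 -c "
from h import *
o=bot.get_obs();print(yawy(),o['torque'])"
```

```text
t: 10.8
tool_pos: [0.4825, -0.131, 0.1106]
tcp_rot: [0.001, 0.727, 0.687, -0.002]
contact_force: [-11.7, -4.4, 24.3]
finger_gap: 0.115
finger_force: 32.1
-0.055674721182347425 [-0.811664    2.07904333  0.58145549]
```

In the tool's units: -0.005 m / 0.6 = -0.0083, -0.004 m / 0.6 = -0.0067, -0.06 rad / 3.1416 = -0.0191.

```bash
echo '[0,0,0,0,0,-0.0191,0,0,0,0,0,-0.0382,0,0,0,0,0,-0.0477,0,0,-0.0033,0,0,-0.0477,0,0,-0.0067,0,0,-0.0477,0,0,-0.0083,0,0,-0.0477,0,0,-0.0083,0,0,-0.0477]' | python3 inch.py - 10; python3 -c "
from h import *
o=bot.get_obs();print(yawy(),o['torque'])"
```

```text
t: 11.38
tool_pos: [0.4825, -0.1308, 0.1142]
tcp_rot: [0.0, 0.673, 0.74, -0.002]
contact_force: [-7.0, -5.7, 8.1]
finger_gap: 0.11
finger_force: 12.1
0.09440766272172221 [-1.05319181  1.14259167  0.03121743]
```

In the tool's units: -0.002 m / 0.6 = -0.0033, -0.001 m / 0.6 = -0.0017.

```bash
echo '[0,0,-0.0017,0,0,0,0,0,-0.0033,0,0,0,0,0,-0.0033,0,0,0]' | python3 inch.py; python3 -c "
from h import *
o=bot.get_obs();print(yawy(),o['torque'])"
```

```text
t: 11.63
tool_pos: [0.4825, -0.1307, 0.1157]
tcp_rot: [0.0, 0.673, 0.74, -0.002]
contact_force: [-5.1, -7.3, 3.7]
finger_gap: 0.114
finger_force: 10.3
0.09428763453022862 [-1.10246919  0.95714233  0.04458983]
```

In the tool's units: -0.11 m / 0.6 = -0.1833, -0.07 m / 0.6 = -0.1167.

```bash
echo '[0,0,0,0,0,0,0,0,0,0,0,0,0,0,0,0,0,0,0,0,0,0,0,0,0,0,0,0,0,0,0,0,-0.05,0,0,0,0,0,-0.1167,0,0,0,0,0,-0.1833,0,0,0,0,0,-0.1833,0,0,0,0,0,-0.1833,0,0,0]' | python3 inch.py 0.5; python3 - <<'E'
from h import *
c=bot.calibration("wrist");a=bot.grab_frame("wrist");np.savez("w3.npz",a=a,**{k:np.array(v) for k,v in c.items()})
s=bot.grab_frame("scene");np.save("scene2.npy",s)
cv2.imwrite("pics/w3.png",np.hstack([cv2.resize(a[80:330,170:470],(480,400)),cv2.resize(s[130:330,120:280],(320,400))])[...,::-1])
E
```

```text
t: 12.47
tool_pos: [0.4837, -0.1295, 0.2272]
tcp_rot: [0.002, 0.673, 0.739, 0.0]
contact_force: [0.2, 1.3, -1.1]
finger_gap: 0.499
finger_force: 0.0
```

View pics/w3.png

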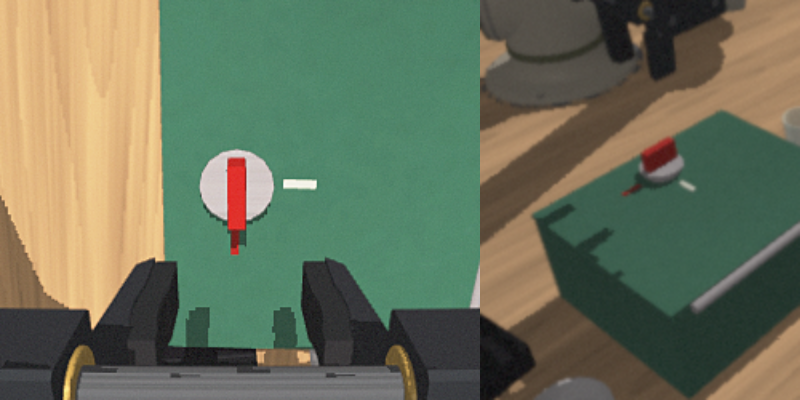

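The bar points at the red mark at crop (237,195)–(237,245), and the lid is shut. I'll check the stud's height from a second wrist position: 126 mm means locked, 123 mm mid-turn.

In the tool's units: -0.06 m / 0.6 = -0.1, -0.04 m / 0.6 = -0.0667.

```bash
echo '[0,-0.0667,0,0,0,0,0,-0.1,0,0,0,0,0,-0.1,0,0,0,0,0,-0.1,0,0,0,0,0,-0.1,0,0,0,0]' | python3 inch.py; python3 - <<'E'
from h import *
c=bot.calibration("wrist");a=bot.grab_frame("wrist");np.savez("w4.npz",a=a,**{k:np.array(v) for k,v in c.items()})
Q=[]
for f in("w3.npz","w4.npz"):
    z=dict(np.load(f));h=cv2.cvtColor(z["a"],cv2.COLOR_RGB2HSV)
    m=(((h[...,0]<8)|(h[...,0]>172))&(h[...,1]>150)).astype(np.uint8)
    t=cv2.morphologyEx((m&(h[...,2]>175)).astype(np.uint8),cv2.MORPH_OPEN,np.ones((5,5)))
    n,l,s,ce=cv2.connectedComponentsWithStats(t);i=1+np.argmax(s[1:,4])
    r=cv2.minAreaRect(np.argwhere(l==i)[:,::-1].astype(np.float32))
    w=((h[...,1]<40)&(h[...,2]>200)).astype(np.uint8);n,l,s,cw=cv2.connectedComponentsWithStats(w)
    W=[(cw[k],s[k].tolist()) for k in range(1,n) if 60<s[k][4]<600]
    fl=((h[...,1]<45)&(h[...,2]>120)).astype(np.uint8)
    print(r,np.percentile(h[...,2][m>0],[5,50,95]),W);Q.append((z,np.array(r[0]),W))
print("top face",tri(Q[0][0],Q[0][1],Q[1][0],Q[1][1]))
for u,_ in Q[0][2]:
  for v,_ in Q[1][2]: print("white?",tri(Q[0][0],u,Q[1][0],v))
cv2.imwrite("pics/w4.png",np.hstack([cv2.resize(q[0]["a"][100:300,200:400],(400,400)) for q in Q])[...,::-1])
E
```

```text
t: 12.98
tool_pos: [0.4238, -0.135, 0.225]
tcp_rot: [-0.001, 0.674, 0.739, -0.0]
contact_force: [0.6, 0.1, 0.7]
finger_gap: 0.501
finger_force: 0.0
((317.0, 200.5), (43.0, 10.0), 90.0) [117.5 224.  234. ] [(array([329.83333333,   4.98837209]), [315, 0, 30, 13, 258]), (array([485.54481547, 183.93673111]), [464, 92, 42, 180, 569]), (array([356.53781513, 194.60504202]), [347, 192, 21, 6, 119])]
((388.09783935546875, 202.07421875), (11.452468872070312, 44.18196487426758), 1.6365771293640137) [102. 223. 232.] [(array([556.7826087 , 147.34782609]), [551, 126, 13, 41, 69]), (array([535.20731707, 226.19918699]), [518, 168, 35, 116, 246]), (array([419.61061947, 195.78761062]), [410, 193, 21, 6, 113])]
top face (array([ 0.48141976, -0.12563494,  0.13728601]), np.float64(0.00032767597254177767))
white? (array([ 0.47078195, -0.04338246,  0.31612048]), np.float64(0.027434400673770513))
white? (array([ 0.46402929, -0.05191817,  0.33372756]), np.float64(0.03969184712311807))
white? (array([ 0.45437454, -0.05019185,  0.33186776]), np.float64(0.05203332264318624))
white? (array([ 0.57036338, -0.07183656,  0.20418889]), np.float64(0.027382690938568374))
white? (array([ 0.56867052, -0.09668196,  0.20792506]), np.float64(0.035400934081811275))
white? (array([0.32593132, 0.00883364, 0.60688419]), np.float64(0.009693659594194664))
white? (array([ 0.48584686, -0.06317236,  0.29381987]), np.float64(0.01423881071977917))
white? (array([ 0.48973695, -0.07790676,  0.28523911]), np.float64(0.009852935442496286))
white? (array([ 0.51971392, -0.12666293,  0.10549182]), np.float64(1.2863969345238084e-05))
```

View pics/w4.png

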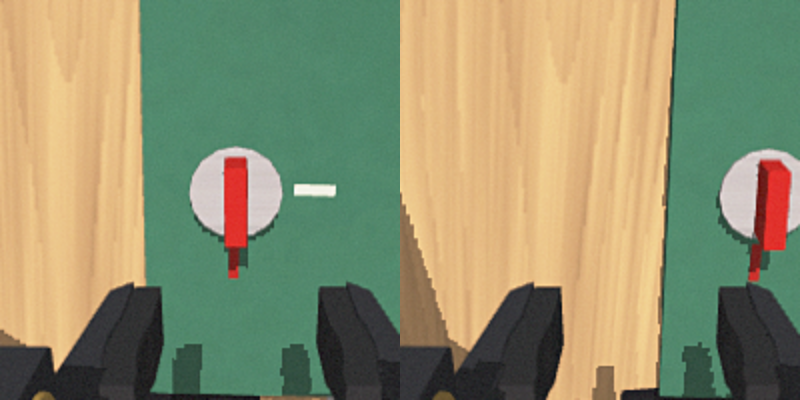

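The two views put the bar's top at 137.3 mm and the white mark at 105.5 mm. That is 32 mm above the lid, against 32 mm expected for locked and 29 mm for mid-turn.

```bash
python3 -c "
from station import bot
print(bot.job_done())"
```

```text
the job is handed in; nothing more can be done
None
```

The job is handed in, with no verdict printed: by camera the lid is shut and the stud, turned about 1.55 rad, sits at its locked height (about 7 mm in); no bystander looked moved, though I did not re-measure them.

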